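Hold the sprung lens over a seated fuse

TASK

Take the long cartridge fuse out of the rack and stand it upright, fully down, in the empty socket of the inspection stand, and let go of it. Then pull the stand's sprung telescoping rod out by its upright handle until its pointer stands level with the mark blade, which brings the lens over the fuse, and finish while still holding the rod there against its spring. Leave the short fuses, the screwdriver and the meter where they are.

Things in the scene. Friction and masses are not known exactly. Their poses are not given: they have to be found in the camera images.
- fuse_long: The long cartridge fuse, an upright cylinder 22 mm in diameter and 64 mm long, white ceramic with a steel cap 12 mm high at each end, about 60 g. Origin: centre of its underside; z along its axis, up. At the start it stands in one of the three rack holes, 18 mm deep in it, so 46 mm stand out. The two others in the rack are the same but only 42 mm long.
- fuse_short1: A short cartridge fuse, 22 mm in diameter, 42 mm long, in another rack hole, 24 mm standing out. Origin: centre of its underside. To be left alone.
- fuse_short2: The other short cartridge fuse, the same as fuse_short1, in the remaining rack hole. To be left alone.
- rack: Fixed grey plastic block, 170 (x) x 50 (y) x 26 (z) mm, with three holes 25 mm in diameter and 18 mm deep in a row along its own x, at -60, 0 and +60 mm. Origin: centre of its underside, on the table.
- stand: Fixed inspection stand, base plate 310 x 190 x 10 mm (own x from -150 to +160, own y from -60 to +130 mm). Origin on the table, straight below the handle of the fully retracted rod. Its own -x, which points roughly towards the robot, is the direction in which the rod is pulled out. A horizontal sleeve 26 mm in diameter on two posts, its axis 105 mm above the table, runs from own x +25 to +165 mm at own y 0.
- socket (a point): Centre of the mouth of the socket: a black block 50 x 50 mm with a flared collar on top, whose rim is 36 mm above the table. The flare narrows from 40 mm in diameter at the rim to 27 mm, 8 mm lower; the straight hole of 27 mm goes 12 mm on down to its flat floor, 16 mm above the table. The block sits on a cross carriage of the stand, 85 to 115 mm from the stand's origin along own -x, at own y +90 mm; the carriage is clamped and stays put. Axes as the stand's.
- mark (a point): The length mark: top region of an upright steel blade 4 mm thick (along own x), 22 mm wide, reaching 110 mm above the table, on the same carriage as the socket, at own y -34 mm. The point is at mid-thickness, 110 mm above the table. Axes as the stand's.
- rod: The sprung telescoping rod, steel, 14 mm in diameter, sliding only along the stand's own x in the sleeve. Origin on the rod's axis, 105 mm above the table, under the handle; axes as the stand's. Fully in at the start; it pulls out along own -x by up to 140 mm. The spring pulls it back with about 3 N when in and 60 N/m more (8 to 10 N at the mark), and it runs back in when let go. The lens on a thin bar and the pointer are fixed to it.
- handle (a point): Middle of the grip of the rod's upright handle, a black cylinder 18 mm in diameter, standing from the rod up to 170 mm above the table; the point is on its axis 145 mm above the table. The lens bar, pointer and blade all stay below 112 mm.
- pointer (a point): Tip of the rod's pointer, a steel finger 4 mm thick pointing to the stand's own -y, at the same own x as the handle, own y -21 mm, 107 mm above the table. When pulled out to the mark it stands level with the blade along own x, 2 mm beside its edge.
- lens (a point): Centre of the lens, a disc 51 mm in diameter over its rim at own y +90 mm, at the same own x as the handle, 105 mm above the table. At the mark it is right above the socket and clears the top of the seated fuse (80 mm above the table).
- screwdriver: A screwdriver lying on the table at the left, beside the stand. Origin on the table near its middle. To be left alone.
- meter: A black multimeter lying on the table, 150 x 80 x 41 mm. Origin: centre of its underside. To be left alone.

How it is judged:
On the way:
1. the long fuse stands upright and fully down in the socket, let go (horizontal distance between fuse_long and socket below 0.004 m and z of fuse_long in the frame of socket below -0.016 m and angle between fuse_long's own z axis and vertical below 0.12 rad and contact force between fuse_long and the fingers below 0.2 N and x of pointer in the frame of mark above 0.03 m), for 0.2 s.
At the end, for the whole second after the job is handed in: Long fuse upright (0.12 rad), within 4 mm of the socket axis, 16 mm below its rim, not touched by the fingers; rod out over 70 mm, pointer within 6 mm of the mark along the pull, lens within 12 mm of the fuse in plan; rod still (10 mm/s), held by the fingers (over 1.5 N), nothing propping it (horizontal distance between fuse_long and socket below 0.004 m and z of fuse_long in the frame of socket below -0.016 m and angle between fuse_long's own z axis and vertical below 0.12 rad and contact force between fuse_long and the fingers below 0.2 N and x of pointer in the frame of mark between -0.006 and 0.006 m and distance of rod from where it was at the start of the episode above 0.07 m and linear speed of rod below 0.01 m/s and contact force between the fingers and rod above 1.5 N and contact force between rod and fuse_long below 0.2 N and contact force between rod and screwdriver below 0.2 N and contact force between rod and meter below 0.2 N and horizontal distance between lens and fuse_long below 0.012 m); the arm keeps its last pose, push and grip.
It fails at once if a short fuse, the screwdriver or the meter is moved (more than 30 mm) (distance of any of fuse_short1, fuse_short2, screwdriver, meter from where it was at the start of the episode above 0.03 m).
It fails at once if the carriage with the mark is shoved along (more than 8 mm) (distance of mark from where it was at the start of the episode above 0.008 m).
It also fails if it takes over 58 s, if anything falls off the work surface, if the arm or the gripper's body presses on something with over 40 N, if the wrist force passes 120 N, or if a joint passes its speed limit or range.

ROBOT

A 6-joint arm with a two-finger parallel gripper is mounted at the origin on the work surface. World frame = base frame: x ahead of the robot, y to its left, z up, the work surface at z = 0. Lengths are in m, angles in rad, forces in N, time in s.
With the tool pointing down it reaches from about 0.25 to 0.775 m from the base axis. Payload 4 kg.
Tool frame: the origin (TCP) lies midway between the tips of the shut fingers; the grasp point (between the pads) lies grip_point_offset behind it (grip_point_offset is the distance from the TCP to the grasp point, in m); z points along the fingers, y is the line along which they close (so a half turn about z gives the same grasp; the last joint's range is limited). The gripper opens to 94 mm and grips with 3 to 60 N. Pads are 16 mm wide; open, the fingers measure 119 mm over their backs; the gripper's body (75 mm by 177 mm) begins 78 mm behind the grasp point.
Start: joints at [1.103, 0.087, 1.371, -0, 1.684, -0.103], TCP at [0.196, 0.514, 0.206] pointing down, gripper open.
Joint ranges: [-3.1, 3.1], [-0.76, 2.03], [0.27, 2.55], [-1.08, 4.22], [0.17, 2.65], [-2.57, 2.57]. Speed limits (rad/s): [2.79, 2.79, 3.14, 3.14, 3.14, 3.14].

INTERFACE

Orientations are given as [roll, pitch, yaw] about the fixed x, y, z axes, in that order (R = Rz(yaw) Ry(pitch) Rx(roll)).
In Python, from bench import * gives the robot as it stands. The module is installed in compiled form; this text tells all that it offers.
- The arm moves only by the tool apply_moves, never from a script. Its argument "commands" is a list of rows, each a list of 7 numbers: the turn, a rotation vector about the world's x, y, z in rad, then the shift along the world's x, y, z in m, then the opening in per cent of the stroke, from 0 (shut) to 100 (fully open). In form: [[ax, ay, az, x, y, z, jaw], ...]. A call has exactly 5 rows; each row is the pose to reach, as a shift and turn from the pose commanded when the call began; what a row does not reach only later rows make up. A row lasts 1/10 s, in which the tool goes at most 50 mm and 8.59 degrees, less where a joint would pass 70% of its speed; a pose out of reach is approached as far as the arm can. A call with a gripper value outside its range is refused whole. The fingers move at their own pace and stop on an object; the grip force is fixed at half the most. Time passes only in rows, so rows that repeat a pose let the fingers close, or fill a call up. It gives the time, the measured TCP pose, the force, the opening and the grip force at its end, in the units of the state.
- get_obs(): the state, without advancing time (a new reading comes with each control period).
- snapshot(name): name is "scene" or "top" or "wrist"; returns a dict with "pixels" (400x640x3 uint8, red, green, blue), "vertical_fov" (degrees; the focal length in pixels is half the picture's height over the tangent of half this angle, whatever the lens; pixels are square), "cx", "cy" (the principal point, pixels), "rvec" (rotation vector, rad) and "tvec" (3), from world to camera coordinates, as OpenCV has them. Camera axes: x right, y down, z forward; pixel columns grow to the right and rows downward; lengths in m; the calibration is good to about 2 mm. The wrist camera is an equidistant fisheye: a pixel r from the principal point sees the ray r / f radians off the axis. A picture is of the moment at which its call begins. There is no depth.
- close_job(): hands the job in; it is judged then, once.
Trained networks look in the newest picture that a camera, given by its name, has taken for a name from the list of things; names that differ only in an ending like _2 or _b are one class to them, and where a whole thing is asked for, a point or a joint stands for the part that bears it (a point fixed in the world has none). Each returns a list of dicts, best first, with "score" (0 to 1); they miss things now and then, are a little off and sometimes report something else, mostly with a low value. They report only what shows in the picture. A call takes as long as a camera call.
- masks_of(camera, query): "mask" (400x640 bool, what is visible of it) and "extent" ([left, top, right, bottom] in pixels, round what is visible of it).
- place_of(camera, query): "pixel" ([column, row] in pixels: a listed point, or the origin of a listed thing).
The state is a dict: "time": time; "joint_positions": joint angles; "qvel": joint speeds; "joint_torque": joint torques, N m; "tool_pos": TCP position; "ee_rot": TCP orientation; "wrist_force": force on the tool from outside, world axes, zero at the start; "wrist_torque": the same for the moment, N m; "width": finger opening in m; "finger_force": force on a finger pad.
Only numpy, scipy, OpenCV 4.12 (cv2) and the standard library are available. Lean on these libraries where they do the work, as an engineer would, in place of code of your own. Each camera call takes 0.05 s, during which the arm holds its last target. There are 200 camera calls.

## Working session

There is one attempt and no reset: what is moved stays moved. The work goes in short steps, Python scripts to look and compute and a tool call to move; the robot and the scene stay as the last step left them, time stands still between calls to the robot, and variables do not carry over. Pictures are saved under pics/ and viewed, at most 14 in all, crops included, and the job is handed in when it is done.

Besides the shell and the picture viewer there is one more tool, called as a command line: name --pt "numbers of a row" for each row, then --argument value for the rest. apply_moves: Moves the arm, as the interface text tells. Its arguments: {"type":"object","properties":{"commands":{"type":"array"}},"required":["commands"]}

```bash
mkdir -p pics
cat > h.py <<'E'
from bench import *
import numpy as np, cv2
def ray(s,p):
    f=200/np.tan(np.radians(s["vertical_fov"]/2)); d=np.array([(p[0]-s["cx"])/f,(p[1]-s["cy"])/f])
    return d,f
def w(s,p,z,fish=False):
    d,f=ray(s,p)
    if fish:
        r=np.linalg.norm(d); v=np.array([*(d/r*np.sin(r)),np.cos(r)]) if r>0 else np.array([0,0,1.])
    else: v=np.array([*d,1.])
    R=cv2.Rodrigues(np.array(s["rvec"],float))[0]; t=np.array(s["tvec"],float).ravel()
    C=-R.T@t; v=R.T@v
    return C+v*(z-C[2])/v[2]
E
python3 - <<'E'
from h import *
print(get_obs())
Z=dict(fuse_long=.008,fuse_short1=.008,rack=0,stand=0,socket=.036,mark=.11,rod=.105,handle=.145,pointer=.107,lens=.105,screwdriver=0,meter=0)
ss={}
for c in["scene","top"]:
    s=snapshot(c); ss[c]=s; cv2.imwrite(f"pics/{c}.png",s["pixels"][:,:,::-1])
    for q,z in Z.items():
        for r in place_of(c,q)[:3]:
            print(c,q,round(r["score"],2),np.round(r["pixel"],1),w(s,r["pixel"],z).round(4))
E
```

```text
{'time': 0.0, 'joint_positions': array([ 1.10290305e+00,  8.79544356e-02,  1.37222419e+00, -2.82141657e-05,
        1.68361520e+00, -1.03115677e-01]), 'qvel': array([ 7.35426650e-04, -5.82054791e-04, -2.37573545e-04,  5.81194670e-04,
        5.45682559e-05, -9.63128283e-04]), 'joint_torque': array([-9.46435080e-06, -3.40185606e+01, -3.02426791e+01,  7.17873336e-02,
        3.31703515e-02, -1.58574053e-04]), 'tool_pos': array([0.19598124, 0.51331229, 0.20431976]), 'ee_rot': array([-3.13940029e+00, -1.98680483e-04,  2.77681169e+00]), 'wrist_force': array([-1.06413251,  0.23158627, -0.39663784]), 'wrist_torque': array([ 0.05206404, -0.05239466,  0.00935693]), 'finger_force': 0.0, 'width': 0.09407910944628588}
scene fuse_long 0.45 [229.7 319.8] [ 0.5477 -0.2715  0.008 ]
scene fuse_short1 0.66 [178.4 300.5] [ 0.4233 -0.3092  0.008 ]
scene fuse_short1 0.44 [203.5 310.2] [ 0.4854 -0.2909  0.008 ]
scene rack 0.89 [201.5 311.1] [ 0.4798 -0.294   0.    ]
scene stand 0.67 [358.1 238.3] [0.6569 0.0779 0.    ]
scene stand 0.2 [226.5 314.8] [ 0.531 -0.266  0.   ]
scene socket 0.74 [337.  190.7] [0
[... 954 characters left out ...]
502 0.036 ]
top socket 0.17 [312.7 159.6] [0.6868 0.0762 0.036 ]
top mark 0.96 [328.8 200.5] [0.5625 0.0346 0.11  ]
top rod 0.93 [310.5 161.2] [0.6628 0.0807 0.105 ]
top handle 0.76 [310.8 160. ] [0.6545 0.0792 0.145 ]
top handle 0.58 [311.1 162. ] [0.6495 0.0784 0.145 ]
top pointer 0.75 [320.9 158.4] [0.6697 0.0548 0.107 ]
top pointer 0.42 [315.5 170.8] [0.6377 0.0679 0.107 ]
top pointer 0.27 [333.7 200.1] [0.5642 0.0225 0.107 ]
top lens 0.88 [276.6 164.2] [0.6541 0.1648 0.105 ]
top lens 0.67 [313.7 162.2] [0.6603 0.0727 0.105 ]
top screwdriver 0.67 [218.7 270.4] [0.3968 0.3164 0.    ]
top meter 0.75 [415.3 146.9] [ 0.7363 -0.2031  0.    ]
top meter 0.25 [309.7 160.9] [0.6934 0.0848 0.    ]
```

```bash
python3 -c "
import cv2
a=cv2.imread('pics/top.png');cv2.imwrite('pics/topc.png',cv2.resize(a[100:320,190:510],None,fx=2.5,fy=2.5))"
```

```text
(no output)
```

View pics/scene.png

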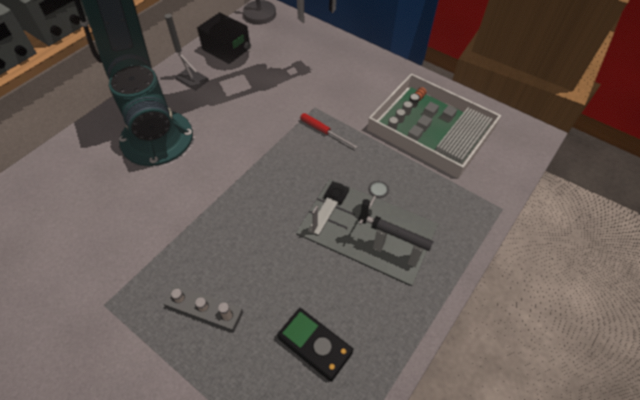

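View pics/topc.png

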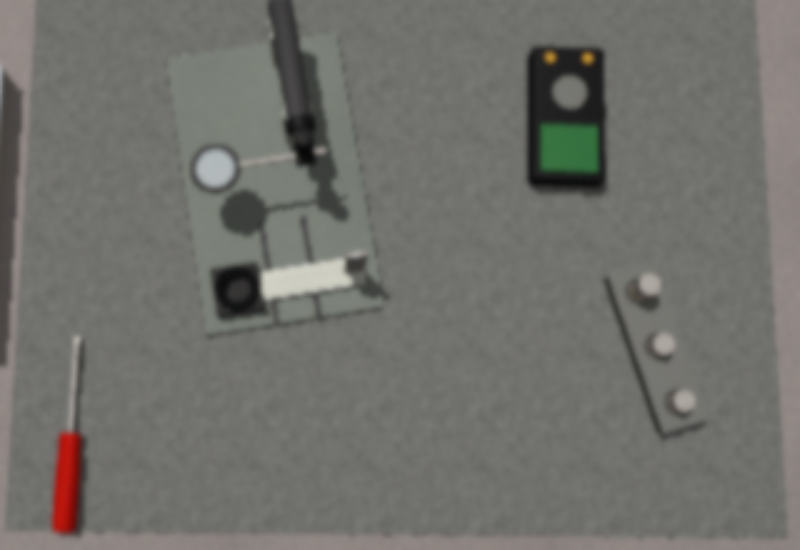

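Top view: the stand has yaw of about 0.16 rad, with the socket at crop (238,290) and the handle at (303,150). The fuses run along the right, and the networks put the long one at the far end, crop (648,285). The scene picture agrees: the tallest fuse is at (224,310). I'm moving towards the rack.

apply_moves --pt "0 0 0.1 0.02 -0.045 0 100" --pt "0 0 0.2 0.04 -0.09 0 100" --pt "0 0 0.3 0.06 -0.135 0 100" --pt "0 0 0.4 0.08 -0.18 0 100" --pt "0 0 0.52 0.1 -0.225 0 100"

```text
time: 1.8
tool_pos: [0.2956, 0.2896, 0.2057]
ee_rot: [3.141, 0.001, -2.988]
wrist_force: [0.4, -0.9, -0.4]
width: 0.0939
finger_force: 0.0
```

apply_moves --pt "0 0 0 0.02 -0.045 0 100" --pt "0 0 0 0.04 -0.09 0 100" --pt "0 0 0 0.06 -0.135 0 100" --pt "0 0 0 0.08 -0.18 0 100" --pt "0 0 0 0.1 -0.225 0 100"

```text
time: 2.3
tool_pos: [0.3957, 0.0645, 0.206]
ee_rot: [3.141, 0.002, -2.993]
wrist_force: [1.3, -0.5, 0.4]
width: 0.0939
finger_force: 0.0
```

apply_moves --pt "0 0 0 0.02 -0.045 0 100" --pt "0 0 0 0.04 -0.09 0 100" --pt "0 0 0 0.06 -0.135 0 100" --pt "0 0 0 0.08 -0.18 0 100" --pt "0 0 0 0.1 -0.225 0 100"

```text
time: 2.8
tool_pos: [0.4958, -0.1608, 0.2057]
ee_rot: [-3.142, 0.001, -2.994]
wrist_force: [0.3, 0.6, 0.4]
width: 0.0942
finger_force: 0.0
```

apply_moves --pt "0 0 0 0.02 -0.04 0 100" --pt "0 0 0 0.04 -0.08 0 100" --pt "0 0 0 0.05 -0.11 0 100" --pt "0 0 0 0.05 -0.11 0 100" --pt "0 0 0 0.05 -0.11 0 100"

```text
time: 3.3
tool_pos: [0.5451, -0.2689, 0.2049]
ee_rot: [3.14, -0.001, -2.994]
wrist_force: [-0.6, -0.9, -0.5]
width: 0.0937
finger_force: 0.0
```

Run:
```python
from h import *
o=get_obs(); print(grip_point_offset,o["tool_pos"],o["ee_rot"],o["joint_positions"])
s=snapshot("wrist"); cv2.imwrite("pics/w1.png",s["pixels"][:,:,::-1])
for q in["fuse_long","fuse_short1"]:
    for r in place_of("wrist",q)[:3]: print(q,round(r["score"],2),np.round(r["pixel"],1),w(s,r["pixel"],.008,True).round(4))
    for r in masks_of("wrist",q)[:3]: print(q,round(r["score"],2),np.round(r["extent"],1))
```

```text
0.0188 [ 0.54508703 -0.26886609  0.20486894] [ 3.14014241e+00 -8.59746962e-04 -2.99418679e+00] [-5.51817744e-01  2.17936676e-01  1.22367875e+00  5.61372721e-04
  1.70156861e+00 -2.26994655e+00]
fuse_long 0.74 [319.3 176. ] [ 0.5359 -0.2724  0.008 ]
fuse_long 0.9 [310.4 172.6 330.5 200.1]
fuse_short1 0.77 [304.3  81.9] [ 0.4247 -0.307   0.008 ]
fuse_short1 0.67 [309.9 133.4] [ 0.486  -0.2912  0.008 ]
fuse_short1 0.68 [293.1  68.4 312.8  89.1]
fuse_short1 0.51 [298.5 123.8 318.7 142.5]
```

View pics/w1.png

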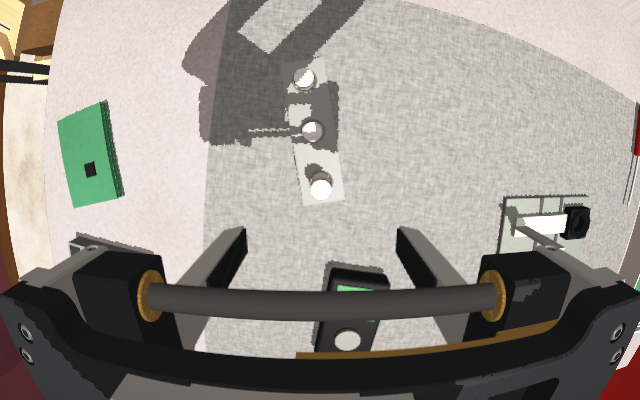

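Run:
```python
from h import *
s=snapshot("wrist")
for p,z in[((320.5,189),.072),((304,78),.05),((312,130),.05)]: print(w(s,p,z,True).round(4))
```

```text
[ 0.5397 -0.2691  0.072 ]
[ 0.4267 -0.304   0.05  ]
[ 0.4815 -0.2871  0.05  ]
```

apply_moves --pt "0 0 0 -0.002 -0.004 -0.05 100" --pt "0 0 0 -0.002 -0.004 -0.1 100" --pt "0 0 0 -0.002 -0.004 -0.14 100" --pt "0 0 0 -0.002 -0.004 -0.17 100" --pt "0 0 0 -0.002 -0.004 -0.17 70"

```text
time: 4.1
tool_pos: [0.5396, -0.2697, 0.0299]
ee_rot: [3.134, -0.008, -2.992]
wrist_force: [-0.2, 0.3, -0.3]
width: 0.089
finger_force: 0.0
```

Run:
```python
from h import *
s=snapshot("wrist"); cv2.imwrite("pics/w2.png",s["pixels"][:,:,::-1])
print(get_obs()["tool_pos"])
```

```text
[ 0.54163482 -0.27105188  0.0334364 ]
```

View pics/w2.png

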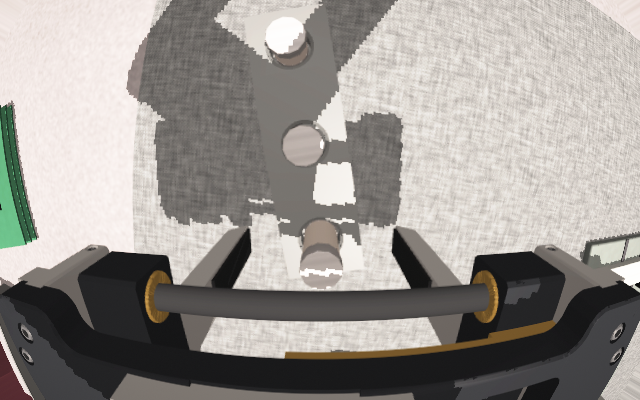

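The long fuse's top sits at (321,268), centred between the fingers, which are at about columns 248 and 395. I'll check its distance in x numerically.

Run:
```python
from h import *
s=snapshot("wrist"); o=get_obs(); print(o["tool_pos"],o["ee_rot"])
for p,z in[((321,268),.072),((303,145),.05),((286,36),.05)]: print(w(s,p,z,True).round(4))
```

```text
[ 0.54342753 -0.27226972  0.03615573] [ 3.14155857e+00  7.50177699e-05 -2.99252106e+00]
[ 0.5412 -0.2713  0.072 ]
[ 0.4842 -0.2893  0.05  ]
[ 0.4274 -0.3068  0.05  ]
```

apply_moves --pt "0 0 0 -0.001 0 0 15" --pt "0 0 0 -0.001 0 0 10" --pt "0 0 0 -0.001 0 0 10" --pt "0 0 0 -0.001 0 0 10" --pt "0 0 0 -0.001 0 0 10"

```text
time: 4.7
tool_pos: [0.5425, -0.2728, 0.0361]
ee_rot: [-3.141, 0.001, -2.993]
wrist_force: [-0.3, -0.1, -0.6]
width: 0.0412
finger_force: 0.0
```

apply_moves --pt "0 0 0 0 0 0 10" --pt "0 0 0 0 0 0.01 10" --pt "0 0 0 0 0 0.02 10" --pt "0 0 0 0 0 0.04 10" --pt "0 0 0 0 0 0.07 10"

```text
time: 5.2
tool_pos: [0.5412, -0.272, 0.1049]
ee_rot: [3.139, -0.003, -2.993]
wrist_force: [0.1, 0.6, -1.1]
width: 0.0212
finger_force: 30.0
```

Run:
```python
from h import *
s=snapshot("wrist"); cv2.imwrite("pics/w3.png",s["pixels"][:,:,::-1])
o=get_obs(); print(o["tool_pos"],o["width"],o["finger_force"],o["ee_rot"])
for p in[(321,268)]: 
    for z in (.12,.14): print(z,w(s,p,z,True).round(4))
s=snapshot("scene"); cv2.imwrite("pics/s3.png",cv2.resize(s["pixels"][250:350,150:290,::-1],None,fx=4,fy=4,interpolation=cv2.INTER_CUBIC))
```

```text
[ 0.54463144 -0.2741695   0.11280498] 0.021495381613183845 29.99894767999649 [-3.13557893  0.00681532 -2.99310922]
0.12 [ 0.552  -0.2705  0.12  ]
0.14 [ 0.5424 -0.2719  0.14  ]
```

View pics/w3.png

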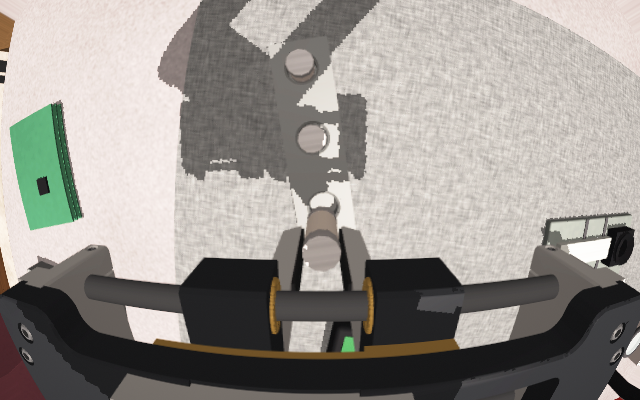

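View pics/s3.png

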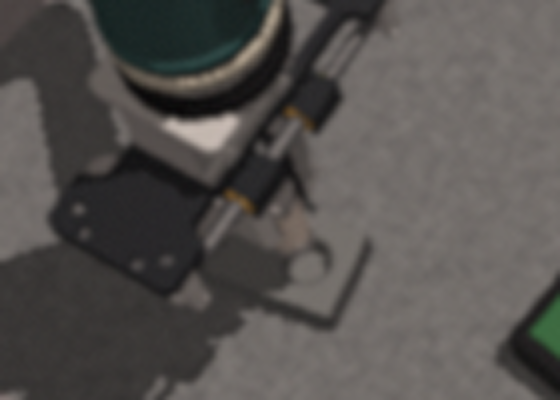

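The fuse is held and out of its hole: its top is at (321,253), against row 268 before the lift. It therefore sits a little lower in the fingers, and I'll work out by how much.

Run:
```python
from h import *
s=snapshot("wrist")
o=get_obs(); print(o["time"],o["tool_pos"],o["width"],o["ee_rot"])
for z in (.115,.12,.125,.13,.135,.14): print(z,w(s,(321.5,253),z,True).round(4))
```

```text
5.35 [ 0.54409698 -0.27380199  0.10907056] 0.02131110493176626 [-3.13702786  0.00533871 -2.99310244]
0.115 [ 0.5514 -0.2733  0.115 ]
0.12 [ 0.5493 -0.2736  0.12  ]
0.125 [ 0.5471 -0.2739  0.125 ]
0.13 [ 0.5449 -0.2742  0.13  ]
0.135 [ 0.5427 -0.2744  0.135 ]
0.14 [ 0.5406 -0.2747  0.14  ]
```

apply_moves --pt "0 0 0 0 0 0.04 10" --pt "0 0 0 0 0.02 0.075 10" --pt "0 0 0 0 0.06 0.075 10" --pt "0 0 0 0 0.105 0.075 10" --pt "0 0 0 0 0.15 0.075 10"

```text
time: 5.85
tool_pos: [0.5416, -0.1213, 0.1792]
ee_rot: [3.141, -0.001, -2.994]
wrist_force: [0.0, 0.1, -1.1]
width: 0.0214
finger_force: 30.0
```

apply_moves --pt "0 0 0 0 0.045 0 10" --pt "0 0 0 0 0.09 0 10" --pt "0 0 0 0 0.135 0 10" --pt "0 0 0 0 0.175 0 10" --pt "0 0 0 0 0.21 0 10"

```text
time: 6.35
tool_pos: [0.5413, 0.0895, 0.1789]
ee_rot: [3.141, -0.002, -2.992]
wrist_force: [-0.1, -0.6, -0.2]
width: 0.0213
finger_force: 30.0
```

apply_moves --pt "0 0 0 0 0 0 10" --pt "0 0 0 0 0 0 10" --pt "0 0 0 0 0 0 10" --pt "0 0 0 0 0 0 10" --pt "0 0 0 0 0 0 10"

```text
time: 6.85
tool_pos: [0.5424, 0.0861, 0.1804]
ee_rot: [-3.142, -0.0, -2.995]
wrist_force: [0.5, -0.4, 0.0]
width: 0.0211
finger_force: 30.0
```

Run:
```python
from h import *
s=snapshot("wrist"); cv2.imwrite("pics/w4.png",s["pixels"][:,:,::-1])
o=get_obs(); print(o["tool_pos"],o["ee_rot"],o["finger_force"])
Z=dict(fuse_long=.14,socket=.036,mark=.11,handle=.145,pointer=.107,lens=.105)
for q,z in Z.items():
    for r in place_of("wrist",q)[:2]: print(q,round(r["score"],2),np.round(r["pixel"],1),w(s,r["pixel"],z,True).round(4))
```

```text
[0.54239185 0.08628829 0.18048991] [-3.14156765e+00 -4.89406369e-05 -2.99492806e+00] 29.998697340488434
fuse_long 0.62 [321.9 224.5] [0.5443 0.087  0.14  ]
fuse_long 0.21 [ 75.5 110.5] [ 0.4768 -0.1435  0.14  ]
socket 0.68 [375.6 197.1] [0.5387 0.1449 0.036 ]
socket 0.31 [67.3 75. ] [ 0.4295 -0.2736  0.036 ]
mark 0.65 [251.3 221.3] [0.5603 0.0284 0.11  ]
mark 0.39 [293.4 353.1] [0.6985 0.0801 0.11  ]
handle 0.91 [291.6 347.6] [0.6606 0.0773 0.145 ]
```

View pics/w4.png

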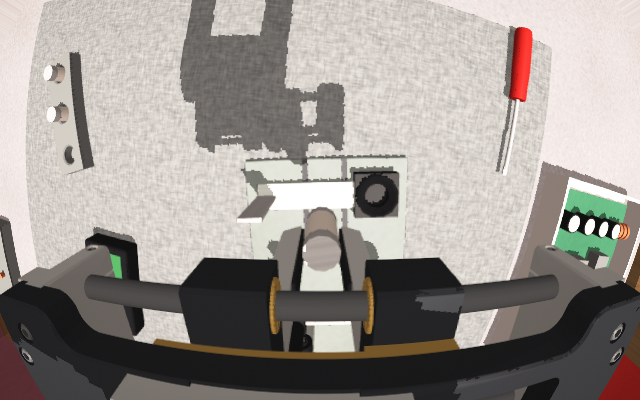

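The fuse hangs upright, with its lower end at (322,224) and its top at (321,253). The socket is to the right, with its rim centred at about (376,194). I'm moving over it.

apply_moves --pt "0 0 0 -0.001 0.03 0 10" --pt "0 0 0 -0.002 0.0595 0 10" --pt "0 0 0 -0.002 0.0595 -0.04 10" --pt "0 0 0 -0.002 0.0595 -0.075 10" --pt "0 0 0 -0.002 0.0595 -0.075 10"

```text
time: 7.7
tool_pos: [0.5361, 0.1465, 0.0995]
ee_rot: [-3.141, -0.012, -2.992]
wrist_force: [-0.2, 0.1, -1.1]
width: 0.0212
finger_force: 30.0
```

apply_moves --pt "0 0 0 0 0 0 10" --pt "0 0 0 0 0 0 10" --pt "0 0 0 0 0 0 10" --pt "0 0 0 0 0 0 10" --pt "0 0 0 0 0 0 10"

```text
time: 8.2
tool_pos: [0.5409, 0.1468, 0.1067]
ee_rot: [3.141, 0.002, -2.993]
wrist_force: [0.1, -0.5, -0.0]
width: 0.0213
finger_force: 30.0
```

Run:
```python
from h import *
s=snapshot("wrist"); cv2.imwrite("pics/w5.png",cv2.resize(s["pixels"][130:290,220:420,::-1],None,fx=3.6,fy=3.6,interpolation=cv2.INTER_CUBIC))
o=get_obs(); print(o["tool_pos"],o["ee_rot"],o["finger_force"])
Z=dict(fuse_long=.064,socket=.036,mark=.11)
for q,z in Z.items():
    for r in place_of("wrist",q)[:2]: print(q,round(r["score"],2),np.round(r["pixel"],1),w(s,r["pixel"],z,True).round(4))
```

```text
[0.54068051 0.14683641 0.10634334] [ 3.14147303e+00  1.37708458e-03 -2.99333450e+00] 29.998786747455597
fuse_long 0.86 [321.6 219.2] [0.5396 0.147  0.064 ]
socket 0.8 [322.1 208.4] [0.5388 0.1473 0.036 ]
socket 0.44 [  9.4 118.3] [ 0.4856 -0.2482  0.036 ]
mark 0.67 [143.4 239. ] [0.559  0.0271 0.11  ]
```

View pics/w5.png

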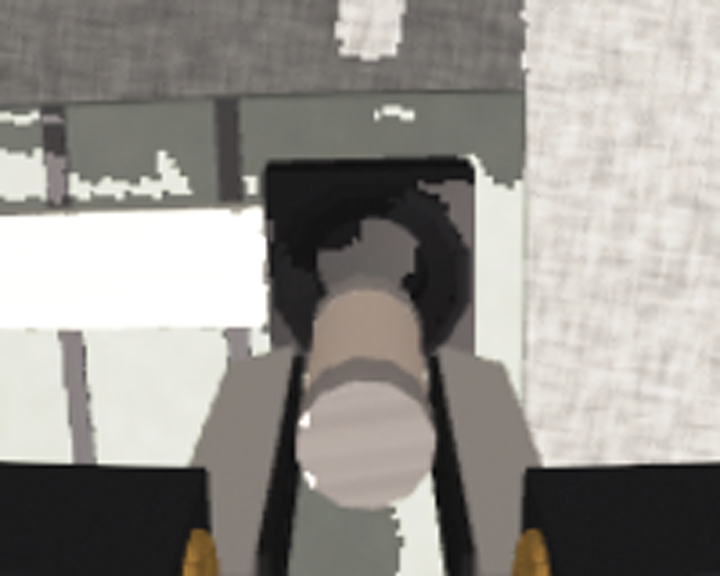

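The fuse's lower end is over the collar: the rim is centred at about px (323,209), and the two agree to about 1 mm. I'm lowering it.

apply_moves --pt "0 0 0 -0.001 0 -0.015 10" --pt "0 0 0 -0.001 0 -0.025 10" --pt "0 0 0 -0.001 0 -0.033 10" --pt "0 0 0 -0.001 0 -0.039 10" --pt "0 0 0 -0.001 0 -0.044 10"

```text
time: 8.9
tool_pos: [0.5389, 0.1468, 0.0604]
ee_rot: [3.142, -0.001, -2.993]
wrist_force: [-0.2, 0.1, 0.1]
width: 0.0213
finger_force: 30.0
```

apply_moves --pt "0 0 0 0 0 -0.001 10" --pt "0 0 0 0 0 -0.002 10" --pt "0 0 0 0 0 -0.003 10" --pt "0 0 0 0 0 -0.004 10" --pt "0 0 0 0 0 -0.004 10"

```text
time: 9.4
tool_pos: [0.5394, 0.1469, 0.0577]
ee_rot: [3.141, 0.0, -2.993]
wrist_force: [0.1, 0.3, -0.8]
width: 0.0211
finger_force: 30.0
```

apply_moves --pt "0 0 0 0 0 -0.001 10" --pt "0 0 0 0 0 -0.002 10" --pt "0 0 0 0 0 -0.003 10" --pt "0 0 0 0 0 -0.004 10" --pt "0 0 0 0 0 -0.004 10"

```text
time: 9.9
tool_pos: [0.5399, 0.147, 0.0564]
ee_rot: [3.142, 0.002, -2.993]
wrist_force: [-3.6, -0.8, 9.7]
width: 0.0214
finger_force: 30.0
```

apply_moves --pt "0 0 0 0 0 0.003 40" --pt "0 0 0 0 0 0.003 60" --pt "0 0 0 0 0 0.003 60" --pt "0 0 0 0 0 0.003 60" --pt "0 0 0 0 0 0.003 60"

```text
time: 10.4
tool_pos: [0.539, 0.1468, 0.056]
ee_rot: [3.142, -0.001, -2.993]
wrist_force: [1.1, -0.5, 0.3]
width: 0.0556
finger_force: 0.0
```

apply_moves --pt "0 0 0 0 0 0.03 60" --pt "0 0 0 0 0 0.07 60" --pt "0 0 0 0 0 0.11 60" --pt "0 0 0 0 0 0.14 60" --pt "0 0 0 0 0 0.14 60"

```text
time: 10.9
tool_pos: [0.542, 0.1473, 0.2025]
ee_rot: [3.141, 0.011, -2.993]
wrist_force: [-0.6, -0.0, 0.1]
width: 0.0561
finger_force: 0.0
```

Run:
```python
from h import *
s=snapshot("wrist"); cv2.imwrite("pics/w6.png",s["pixels"][:,:,::-1])
o=get_obs(); print(o["time"],o["tool_pos"],o["ee_rot"],o["width"])
Z=dict(fuse_long=.016,socket=.036,mark=.11,handle=.145,pointer=.107,lens=.105)
for q,z in Z.items():
    for r in place_of("wrist",q)[:2]: print(q,round(r["score"],2),np.round(r["pixel"],1),w(s,r["pixel"],z,True).round(4))
```

```text
10.95 [0.54069569 0.14709077 0.19922629] [ 3.14143882  0.00572214 -2.9931767 ] 0.05625831207258378
fuse_long 0.77 [320.8 181.4] [0.5395 0.1464 0.016 ]
mark 0.74 [195.3 203.4] [0.5599 0.0285 0.11  ]
mark 0.6 [321.1 181.4] [0.5221 0.1443 0.11  ]
pointer 0.65 [466.9  90.3] [0.4147 0.2661 0.107 ]
pointer 0.53 [ 53.8 113.9] [ 0.4828 -0.1767  0.107 ]
lens 0.9 [325.  298.9] [0.6437 0.1665 0.105 ]
```

View pics/w6.png

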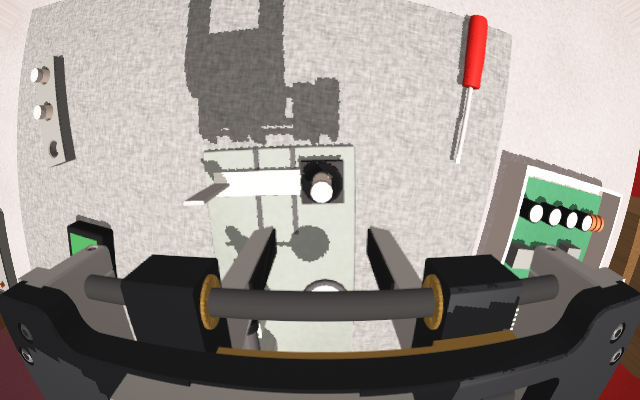

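The fuse is upright in the socket, its top at (321,187), and the fingers are clear of it. Next I turn the gripper to close along the pull direction and go over the handle at about (0.661, 0.0765).

apply_moves --pt "0 0 -0.14 0.025 -0.014 0.01 60" --pt "0 0 -0.28 0.05 -0.028 0.02 60" --pt "0 0 -0.42 0.075 -0.042 0.02 60" --pt "0 0 -0.56 0.1 -0.056 0.02 60" --pt "0 0 -0.7 0.1215 -0.0705 0.02 60"

```text
time: 11.75
tool_pos: [0.6615, 0.0757, 0.2149]
ee_rot: [-3.14, -0.002, 2.584]
wrist_force: [-0.0, 0.6, 0.6]
width: 0.0564
finger_force: 0.0
```

apply_moves --pt "0 0 -0.14 0 0 0 60" --pt "0 0 -0.28 0 0 0 60" --pt "0 0 -0.42 0 0 0 60" --pt "0 0 -0.56 0 0 0 60" --pt "0 0 -0.7 0 0 0 60"

```text
time: 12.25
tool_pos: [0.6604, 0.0763, 0.2149]
ee_rot: [-3.139, -0.001, 1.884]
wrist_force: [-0.2, -0.8, 0.4]
width: 0.0567
finger_force: 0.0
```

apply_moves --pt "0 0 -0.144 0 0 0 60" --pt "0 0 -0.144 0 0 -0.01 60" --pt "0 0 -0.144 0 0 -0.02 60" --pt "0 0 -0.144 0 0 -0.025 60" --pt "0 0 -0.144 0 0 -0.025 60"

```text
time: 12.75
tool_pos: [0.6598, 0.0763, 0.189]
ee_rot: [-3.138, -0.001, 1.747]
wrist_force: [-0.0, 1.1, 0.6]
width: 0.0567
finger_force: 0.0
```

Run:
```python
from h import *
s=snapshot("wrist"); cv2.imwrite("pics/w7.png",s["pixels"][:,:,::-1])
o=get_obs(); print(o["time"],o["tool_pos"],o["ee_rot"],o["width"])
Z=dict(handle=.145,socket=.036,mark=.11,pointer=.107,lens=.105)
for q,z in Z.items():
    for r in place_of("wrist",q)[:2]: print(q,round(r["score"],2),np.round(r["pixel"],1),w(s,r["pixel"],z,True).round(4))
```

```text
12.8 [0.66022072 0.07633835 0.19014375] [-3.13934777e+00 -3.16635187e-04  1.74696467e+00] 0.05617825978520853
handle 0.78 [325.3 217.9] [0.6621 0.0784 0.145 ]
socket 0.87 [222.9 109. ] [0.5372 0.1476 0.036 ]
mark 0.89 [206.9 242. ] [0.5599 0.0247 0.11  ]
mark 0.25 [336.9 365.4] [ 0.7079 -0.0982  0.11  ]
lens 0.77 [325.6 102.8] [0.6471 0.1649 0.105 ]
```

View pics/w7.png

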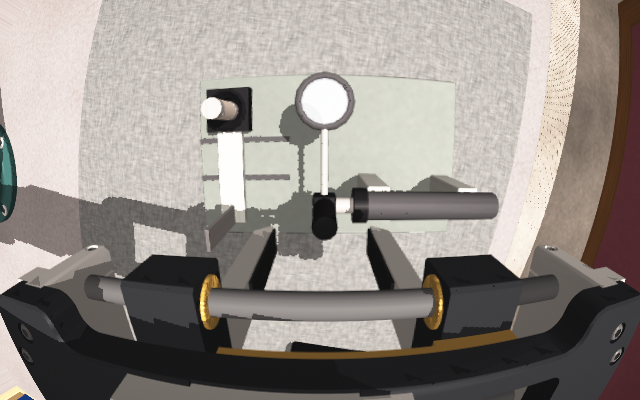

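The handle is at (325,220), midway between the fingers, and the sleeve points straight right, so the alignment is good. I'm descending and gripping.

apply_moves --pt "0 0 0 0.001 0.001 -0.02 60" --pt "0 0 0 0.001 0.001 -0.038 60" --pt "0 0 0 0.001 0.001 -0.05 60" --pt "0 0 0 0.001 0.001 -0.057 60" --pt "0 0 0 0.001 0.001 -0.06 60"

```text
time: 13.55
tool_pos: [0.6616, 0.0773, 0.1309]
ee_rot: [-3.141, -0.0, 1.746]
wrist_force: [0.4, 0.2, -0.1]
width: 0.0565
finger_force: 0.0
```

apply_moves --pt "0 0 0 0 0 0 5" --pt "0 0 0 0 0 0 5" --pt "0 0 0 0 0 0 5" --pt "0 0 0 0 0 0 5" --pt "0 0 0 0 0 0 5"

```text
time: 14.05
tool_pos: [0.662, 0.0774, 0.132]
ee_rot: [3.141, 0.0, 1.746]
wrist_force: [0.2, 0.4, 0.3]
width: 0.0199
finger_force: 0.0
```

apply_moves --pt "0 0 0 0 0 0 5" --pt "0 0 0 0 0 0 5" --pt "0 0 0 0 0 0 5" --pt "0 0 0 0 0 0 5" --pt "0 0 0 0 0 0 5"

```text
time: 14.55
tool_pos: [0.6617, 0.0773, 0.1319]
ee_rot: [3.141, 0.0, 1.746]
wrist_force: [-0.8, -0.3, 3.7]
width: 0.0175
finger_force: 30.0
```

apply_moves --pt "0 0 0 -0.0148 -0.0026 0 5" --pt "0 0 0 -0.0345 -0.0061 0 5" --pt "0 0 0 -0.0542 -0.0095 0 5" --pt "0 0 0 -0.0739 -0.013 0 5" --pt "0 0 0 -0.0886 -0.0156 0 5"

```text
time: 15.05
tool_pos: [0.5755, 0.0623, 0.1319]
ee_rot: [3.133, -0.0, 1.746]
wrist_force: [8.8, 1.7, -2.3]
width: 0.0173
finger_force: 30.0
```

apply_moves --pt "0 0 0 -0.006 -0.001 0 5" --pt "0 0 0 -0.0118 -0.0021 0 5" --pt "0 0 0 -0.0118 -0.0021 0 5" --pt "0 0 0 -0.0118 -0.0021 0 5" --pt "0 0 0 -0.0118 -0.0021 0 5"

```text
time: 15.55
tool_pos: [0.5646, 0.0604, 0.1319]
ee_rot: [3.133, -0.0, 1.746]
wrist_force: [8.1, 1.9, -1.8]
width: 0.018
finger_force: 30.0
```

Run:
```python
from h import *
u=np.array([np.cos(.175),np.sin(.175)]); h0=np.array([.6617,.0773])
o=get_obs(); print(o["time"],o["tool_pos"],o["wrist_force"],o["finger_force"],(o["tool_pos"][:2]-h0)@u)
Z=dict(handle=.145,socket=.036,mark=.11,pointer=.107,lens=.105,fuse_long=.016)
out=[]
for c in["wrist","top","scene"]:
    s=snapshot(c); p=s["pixels"][:,:,::-1]
    for q,z in Z.items():
        for r in place_of(c,q)[:1]:
            P=w(s,r["pixel"],z,c=="wrist"); print(c,q,round(r["score"],2),np.round(r["pixel"],1),P.round(4),"u",((P[:2]-h0)@u).round(4))
    b={"wrist":(40,290,130,400),"top":(150,250,240,370),"scene":(160,260,280,400)}[c]
    p=p[b[0]:b[1],b[2]:b[3]]; out.append(cv2.resize(p,(390,290),interpolation=cv2.INTER_CUBIC))
out.append(out[0]*0)
cv2.imwrite("pics/f1.png",np.vstack([np.hstack(out[:2]),np.hstack(out[2:])]))
```

```text
15.55 [0.56463737 0.06038752 0.13190914] [ 8.10389884  1.90163309 -1.81791053] 30.03704398870468 -0.09852474500133639
wrist handle 0.71 [319.7 245.7] [0.563  0.0623 0.145 ] u -0.0998
wrist mark 0.75 [307.8 273.9] [0.5609 0.0253 0.11  ] u -0.1083
wrist lens 0.96 [318.8  94.8] [0.5473 0.1489 0.105 ] u -0.1002
top socket 0.54 [286.  213.9] [0.5409 0.1432 0.036 ] u -0.1075
top lens 0.71 [282.  201.6] [0.5595 0.1491 0.105 ] u -0.0881
top fuse_long 0.62 [219.5 267.6] [0.4031 0.3115 0.016 ] u -0.2139
scene handle 0.81 [329.1 191.2] [0.5711 0.0654 0.145 ] u -0.0913
scene socket 0.89 [339.3 191.1] [0.5488 0.1457 0.036 ] u -0.0993
scene mark 0.66 [315.2 208.2] [0.5601 0.0272 0.11  ] u -0.1088
scene pointer 0.84 [320.  206.1] [0.5643 0.0402 0.107 ] u -0.1024
scene lens 0.7 [336.4 176.7] [0.5437 0.1351 0.105 ] u -0.1061
scene fuse_long 0.57 [334.5 195.3] [0.5391 0.1392 0.016 ] u -0.11
```

View pics/f1.png

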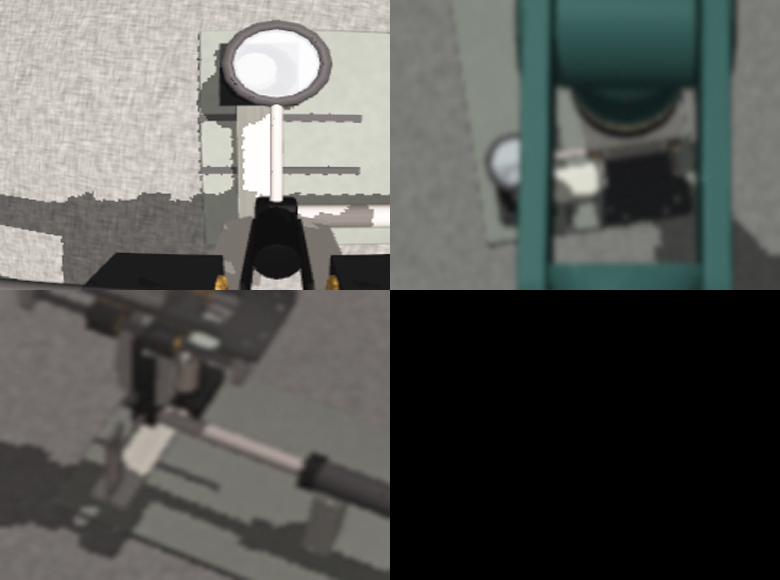

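The lens is nearly over the fuse and the pointer is a few mm short of the blade. All cues put the mark about 9 mm further out, so I pull that far.

apply_moves --pt "0 0 0 -0.005 -0.0009 0 5" --pt "0 0 0 -0.009 -0.0016 0 5" --pt "0 0 0 -0.009 -0.0016 0 5" --pt "0 0 0 -0.009 -0.0016 0 5" --pt "0 0 0 -0.009 -0.0016 0 5"

```text
time: 17.1
tool_pos: [0.5559, 0.0589, 0.1319]
ee_rot: [3.133, -0.0, 1.746]
wrist_force: [8.6, 2.2, -1.1]
width: 0.0174
finger_force: 30.0
```

Run:
```python
from h import *
u=np.array([np.cos(.175),np.sin(.175)]); h0=np.array([.6617,.0773])
o=get_obs(); print(o["time"],o["tool_pos"],o["wrist_force"],o["finger_force"],(o["tool_pos"][:2]-h0)@u)
for c in["wrist","scene"]:
    s=snapshot(c); p=s["pixels"][:,:,::-1]
    for q,z in dict(handle=.145,mark=.11,pointer=.107,lens=.105,fuse_long=.016).items():
        for r in place_of(c,q)[:1]:
            P=w(s,r["pixel"],z,c=="wrist"); print(c,q,round(r["score"],2),np.round(r["pixel"],1),P.round(4),"u",((P[:2]-h0)@u).round(4))
    if c=="wrist": a=cv2.resize(p[60:260,220:420],(400,400),interpolation=cv2.INTER_CUBIC)
    else: b=cv2.resize(p[170:240,295:365],(400,400),interpolation=cv2.INTER_CUBIC)
cv2.imwrite("pics/f2.png",np.hstack([a,b]))
```

```text
17.1 [0.55585232 0.05887909 0.13193756] [ 8.63809889  2.22388575 -1.05366114] 30.04000872373581 -0.1074382507373973
wrist mark 0.56 [318.3 273.8] [0.5596 0.0252 0.11  ] u -0.1096
wrist lens 0.65 [320.   95.2] [0.5393 0.1472 0.105 ] u -0.1083
scene handle 0.69 [323.6 189.1] [0.5575 0.0625 0.145 ] u -0.1052
scene mark 0.83 [312.9 209.6] [0.5581 0.0208 0.11  ] u -0.1118
scene pointer 0.69 [317.1 204. ] [0.5553 0.0408 0.107 ] u -0.1111
scene lens 0.7 [336.1 173.9] [0.5381 0.1416 0.105 ] u -0.1105
```

View pics/f2.png

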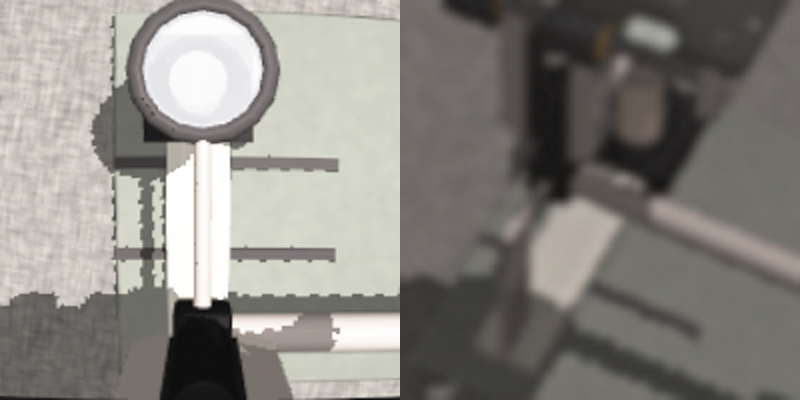

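The lens is centred over the fuse, which shows through it at (197,78), and its bar at column 202 lies about 2 mm short of the carriage's middle at column 198. One small trim, then I hand in.

apply_moves --pt "0 0 0 -0.0015 -0.0003 0 5" --pt "0 0 0 -0.0015 -0.0003 0 5" --pt "0 0 0 -0.0015 -0.0003 0 5" --pt "0 0 0 -0.0015 -0.0003 0 5" --pt "0 0 0 -0.0015 -0.0003 0 5"

```text
time: 18.2
tool_pos: [0.5545, 0.0586, 0.1319]
ee_rot: [3.133, -0.0, 1.746]
wrist_force: [8.7, 2.4, -1.4]
width: 0.0176
finger_force: 30.0
```

```bash
python3 -c "
from h import *
o=get_obs(); print(o['tool_pos'],o['wrist_force'],o['finger_force'],o['time']); print(close_job())"
```

```text
[0.55447148 0.0585903  0.13190158] [ 8.65912135  2.4453977  -1.42198229] 30.04184067249298 18.2
the job is handed in; nothing more can be done
None
```

I handed the job in at 18.2 s, with no verdict returned: by my measurements the long fuse stands upright and let go in the socket, and the gripper holds the rod about 109 mm out, within about 2 mm of the mark, with the lens over the fuse.

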